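Clamp down the canning pot's lid and shut its vent

ROBOT

A 6-joint arm with a two-finger parallel gripper is mounted at the origin on the work surface. World frame = base frame: x ahead of the robot, y to its left, z up, the work surface at z = 0. Lengths are in m, angles in rad, forces in N, time in s.
With the tool pointing down it reaches from about 0.25 to 0.725 m from the base axis. Payload 9.7 kg.
Tool frame: the origin (TCP) lies midway between the tips of the shut fingers; the grasp point (between the pads) lies 19 mm behind it; z points along the fingers, y is the line along which they close (so a half turn about z gives the same grasp; the last joint's range is limited). The gripper opens to 85 mm and grips with 20 to 120 N. Pads are 22 mm wide; open, the fingers measure 114 mm over their backs; the gripper's body (76 mm by 85 mm) begins 54 mm behind the grasp point. The pads swing forward as they close: fully open they stand 13 mm farther back than shut.
Start: joints at [1.27, 0.087, 0.176, 1.66, 0, 1.571], TCP at [0.163, 0.525, 0.231] pointing down, gripper open.
Joint ranges: [-3.13, 3.13], [-0.85, 1.81], [-1.15, 1.24], [-2.2, 2.28], [-1.44, 1.52], [-3.14, 3.14]. Speed limits (rad/s): [2.22, 2.22, 2.57, 3.14, 3.14, 3.14].

INTERFACE

Orientations are given as [roll, pitch, yaw] about the fixed x, y, z axes, in that order (R = Rz(yaw) Ry(pitch) Rx(roll)).
In Python, from bench import robot gives the robot as it stands. The module is installed in compiled form; this text tells all that it offers.
- The arm moves only by the tool play_rows, never from a script. Its argument "rows" is text: rows parted by semicolons, each of 5 numbers parted by spaces: the closure, from -1 (fully open) to 1 (shut), so that 0 is half open, then the shift along the world's x, y, z each as a share of 1 m, from -1 to 1, then the turn about the world's z as a share of 120 degrees, from -1 to 1. A call has 1 to 12 rows; each row shifts and turns the commanded pose from where the row before left it; what a row does not reach is not made up. A row lasts 1/10 s, in which the tool goes at most 50 mm and 8.59 degrees, less where a joint would pass 70% of its speed; a pose out of reach is approached as far as the arm can. A call with a number of a shift or a turn outside -1 to 1 is refused whole. A call with a gripper value outside its range is refused whole. The fingers move at their own pace and stop on an object; "grip_force" is the grip in N (left out, the last holds). Time passes only in rows, so rows that do not move let the fingers close. It gives the time, the measured TCP pose, the force, the opening and the grip force at its end, in the units of the state.
- robot.get_state(): the state, without advancing time (a new reading comes with each control period).
- robot.grab_frame(name): name is "scene" or "top" or "wrist"; returns (picture, depth): 400x640x3 uint8, red, green, blue; 400x640 float32, m along the optical axis (not along the pixel's ray), 0 where there is no reading.
- robot.get_calibration(name): a dict with "mtx" (3x3 intrinsics, pixels), "R" (3x3) and "t" (3): a world point X has camera coordinates R X + t; the wrist camera has in their place "tool_from_camera" (4x4, takes a point from camera to tool coordinates, whose origin is the TCP and whose axes are the flange's). Camera axes: x right, y down, z forward; pixel columns grow to the right and rows downward; lengths in m; the calibration is good to about 2 mm. The wrist camera is an equidistant fisheye: a pixel r from the principal point sees the ray r / f radians off the axis. A picture is of the moment at which its call begins: read the wrist's pose just before it. get_calibration takes no time and is no camera call.
- robot.hand_in(): hands the job in; it is judged then, once.
The state is a dict: "t": time; "qpos": joint angles; "qd": joint speeds; "tau": joint torques, N m; "tool_pos": TCP position; "eef_rot": TCP orientation; "force": force on the tool from outside, world axes, zero at the start; "ft_torque": the same for the moment, N m; "width": finger opening in m; "grasp_force": force on a finger pad.
Only numpy, scipy, OpenCV 4.12 (cv2) and the standard library are available. Lean on these libraries where they do the work, as an engineer would, in place of code of your own. Each camera call takes 0.05 s, during which the arm holds its last target. There are 200 camera calls.

TASK

With a fingertip, push the yellow wing screw on top of the pot round clockwise (seen from above), stroke after stroke, until it is fully tight; then press the red vent cap on the lid all the way down. Only push and press, gently: do not pinch or force the wings, do not knock the glass pressure gauge, do not lift or shift the pot, and leave everything else on the worktop where it is.

Things in the scene. Friction and masses are not known exactly. Their poses are not given: they have to be found in the camera images.
- pot: full steel canning pot (4 kg), 200 mm across, standing loose. Origin: centre of its underside, z up. Lid top 110 mm up. A dark strap 26 mm wide runs along the pot's y over the lid, top 138 mm up, ends 118 mm from the axis; boss in its middle 26 mm across, top 148 mm up. Loop handles reach 143 mm out along +y and -y, 75 mm up. Gauge on the lid's -x side, vent cap on its +x side.
- wing_center (a point): centre of the yellow wing screw, on its upright axis (the pot's axis), at the wings' mid-height. Two upright wings, 5 mm thick, 24 mm high (12 above and below this point), reach 37 mm from the axis along this point's +x and -x; hub 18 mm across, 14 mm below to 16 mm above. 168 mm above the worktop when tight, up to 7 mm higher when loose (4 mm per turn). Turns with the screw.
- clamp_screw (a joint): wing screw angle, rad; grows clockwise seen from above (tightening). At 0 the wings lie along the pot's x axis. Stop, fully tight, at 11.0 (wings along the strap). Starts between 1.5 and 6, needs 0.05 N m (some 2 N at a wing) and stays where it is left.
- vent_cap (a joint): travel of the red vent cap: 0 up, 0.008 m fully pressed. About 3 N moves it, and it stays where it is left.
- vent_top (a point): centre of the top of the round red vent cap, 20 mm across, 68 mm from the pot's axis on its +x side; top 124 mm above the worktop when up, 116 mm when fully pressed; the grey collar round it is 30 mm across, top 114 mm up. It is pressed straight down.
- gauge: pressure gauge with a brass case and white glass-covered face looking up, fixed on the lid 64 mm from the pot's axis on its -x side. Case 40 mm across, from 136 to 160 mm above the worktop, on a thin stem. Origin at the foot of the stem, on the lid. It is too close to the wings for a finger to pass between.
- mug: blue ceramic mug, 80 mm across, 90 mm tall; origin at the centre of its foot
- preserve_jar: amber preserve jar with a brass lid, 70 mm across, 95 mm tall; origin at the centre of its foot
- spoon: steel spoon with a wooden handle, lying flat near the pot; origin under it
- oil_bottle: green oil bottle, 60 mm across, 220 mm tall; origin at the centre of its foot
- bowl: white bowl, 140 mm across, 60 mm tall; origin at the centre of its foot
- food_can: white food can, 74 mm across, 110 mm tall; origin at the centre of its foot
- washing_brush: washing-up brush with a green handle, lying flat; origin under it

How it is judged:
By the outcome, as a careful person would: the job done as asked, in the order asked, and still so for the second after the job is handed in, with the robot touching nothing.
It also fails if it takes over 67 s, if anything falls off the work surface, if the arm or the gripper's body presses on something with over 40 N, if the wrist force passes 120 N, or if a joint passes its speed limit or range.

## Working session

There is one attempt and no reset: what is moved stays moved. The work goes in short steps, Python scripts to look and compute and a tool call to move; the robot and the scene stay as the last step left them, time stands still between calls to the robot, and variables do not carry over. Pictures are saved under pics/ and viewed, at most 10 in all, crops included, and the job is handed in when it is done.

Besides the shell and the picture viewer there is one more tool, called after "Request:" as a command line: name --argument value ..., lists and objects as JSON in quotes. play_rows: Moves the arm, as the interface text tells. Shift numbers are shares of 1 m and turn numbers shares of 120 degrees, none past 1 either way. Its arguments: {"type":"object","properties":{"rows":{"type":"string"},"grip_force":{"type":"number"}},"required":["rows"]}

```bash
mkdir -p pics; cat > h.py <<'E'
import numpy as np,cv2
from bench import robot
def grab(n,f):
    im,d=robot.grab_frame(n); cv2.imwrite('pics/'+f+'.png',im[:,:,::-1]); np.savez('pics/'+f+'.npz',im=im,d=d); return im,d
def cloud(n,d):
    c=robot.get_calibration(n); K=c['mtx']; v,u=np.mgrid[:400,:640]
    X=np.stack([(u-K[0,2])/K[0,0]*d,(v-K[1,2])/K[1,1]*d,d],-1)
    return (X-c['t'])@c['R']
E
python3 - <<'E'
from h import *
s=robot.get_state();print(s['t'],s['tool_pos'],s['eef_rot'],s['width'])
for n in('scene','top'):
    im,d=grab(n,n); c=robot.get_calibration(n); print(n,c['mtx'].round(1).tolist(),(-c['R'].T@c['t']).round(3),c['R'].round(2).tolist())
a=cv2.imread('pics/scene.png');b=cv2.imread('pics/top.png')
E
```

```text
0.0 [0.16292299 0.52506686 0.23058361] [-3.14024654e+00  7.44257748e-05  2.84077113e+00] 0.08496983253894946
scene [[411.2, 0.0, 324.8], [0.0, 411.2, 202.1], [0.0, 0.0, 1.0]] [1.104 0.564 1.18 ] [[-0.77, 0.64, 0.02], [0.5, 0.61, -0.61], [-0.4, -0.46, -0.79]]
top [[361.7, 0.0, 319.6], [0.0, 361.7, 200.9], [0.0, 0.0, 1.0]] [ 0.408 -0.043  1.235] [[0.03, -1.0, 0.02], [-0.99, -0.03, -0.13], [0.13, -0.02, -0.99]]
```

View pics/top.png

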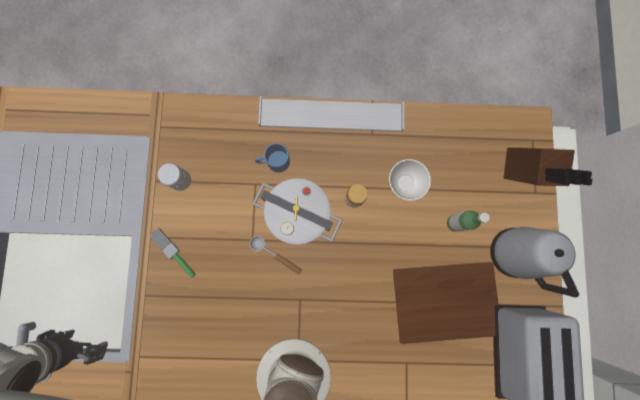

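View pics/scene.png

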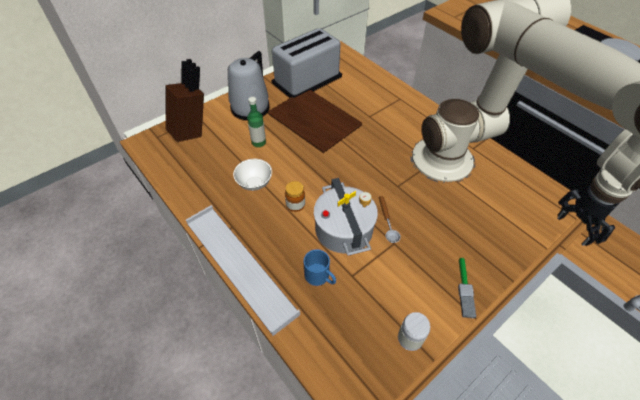

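The top view shows the pot at about (297,210), the strap from (263,196) to (330,226), the red cap at (306,191), the gauge at (287,228) and the yellow wings from about (296,197) to (296,220). The scene view agrees with this. Next I'll measure these.

```bash
python3 - <<'E'
from h import *
def ray(n,u,v,z):
    c=robot.get_calibration(n);K=c['mtx'];r=c['R'].T@np.array([(u-K[0,2])/K[0,0],(v-K[1,2])/K[1,1],1]);o=-c['R'].T@c['t'];return o+r*(z-o[2])/r[2]
boxes={'top':(160,250,230,350),'scene':(165,260,305,390)}
for n in('top','scene'):
    f=np.load(f'pics/{n}.npz');im,d=f['im'],f['d'];P=cloud(n,d);a,b,c,e=boxes[n]
    h=cv2.cvtColor(im,cv2.COLOR_RGB2HSV).astype(int);m0=np.zeros((400,640),bool);m0[a:b,c:e]=1
    masks={'yellow':(abs(h[...,0]-27)<6)&(h[...,1]>180)&(h[...,2]>120),'red':((h[...,0]<6)|(h[...,0]>174))&(h[...,1]>150)}
    for k,m in masks.items():
        m=m&m0; v,u=np.nonzero(m);Q=P[m];ok=(Q[:,2]>.1)&(Q[:,2]<.2);Q=Q[ok]
        q=Q[:,:2]-Q[:,:2].mean(0);w,V=np.linalg.eigh(q.T@q/len(q))
        print(n,k,m.sum(),'pix',u.mean().round(1),v.mean().round(1),'mean',Q.mean(0).round(4),'max z',Q[:,2].max().round(4),'dir',np.degrees(np.arctan2(V[1,1],V[0,1])).round(1),'ray',ray(n,u.mean(),v.mean(),.124 if k=='red' else .174).round(4))
    # strap
    m=m0&(im.max(-1)<90)&(P[...,2]>.125)&(P[...,2]<.15); Q=P[m]; x0=Q[:,:2].mean(0);q=Q[:,:2]-x0;w,V=np.linalg.eigh(q.T@q/len(q));print('strap',m.sum(),x0.round(4),np.degrees(np.arctan2(V[1,1],V[0,1])).round(2),np.ptp(q@V[:,1]).round(3))
    m=m0&(P[...,2]>.104)&(P[...,2]<.116); Q=P[m][:,:2].astype(np.float32);print('lid circle',cv2.minEnclosingCircle(Q))
    m=m0&(P[...,2]>.155)&(P[...,2]<.166)&(im.min(-1)>130);print('gauge',m.sum(),P[m].mean(0).round(4))
    s=cv2.resize(im[a:b,c:e],None,fx=5.5,fy=5.5,interpolation=cv2.INTER_CUBIC);cv2.imwrite(f'pics/{n}_c.png',s[:,:,::-1])
E
```

```text
<stdin>:11: RuntimeWarning: Mean of empty slice.
  ret = um.true_divide(
<stdin>:11: RuntimeWarning: invalid value encountered in divide
<stdin>:12: RuntimeWarning: Mean of empty slice.
  ret = ret.dtype.type(ret / rcount)
Traceback (most recent call last):
ValueError: zero-size array to reduction operation maximum which has no identity
```

```bash
python3 - <<'E'
from h import *
for n,b in(('top',(160,250,230,350)),('scene',(165,260,305,390))):
    f=np.load(f'pics/{n}.npz');im,d=f['im'],f['d'];P=cloud(n,d);
    h=cv2.cvtColor(im,cv2.COLOR_RGB2HSV)
    for u,v in([(297,208),(296,200),(306,191),(310,215),(281,205)] if n=='top' else [(347,199),(326,214),(345,230)]): print(n,u,v,im[v,u],h[v,u],d[v,u],P[v,u].round(4))
    a,bb,c,e=b
    s=cv2.resize(im[a:bb,c:e],None,fx=5.5,fy=5.5,interpolation=cv2.INTER_CUBIC);cv2.imwrite(f'pics/{n}_c.png',s[:,:,::-1])
E
```

```text
top 297 208 [207 188  96] [ 25 137 207] 1.0535659 [0.5269 0.0011 0.1872]
top 296 200 [203 190 121] [ 25 103 203] 1.054539 [0.5501 0.0047 0.1893]
top 306 191 [187  77  71] [  2 158 187] 1.1239874 [ 0.588  -0.0223  0.1249]
top 310 215 [99 98 99] [150   3  99] 1.1021954 [ 0.5124 -0.0371  0.1369]
top 281 205 [101 100 101] [150   3 101] 1.099979 [0.5399 0.0519 0.1411]
scene 347 199 [190 160   0] [ 25 255 190] 1.2778263 [0.5322 0.013  0.177 ]
scene 326 214 [199  17  13] [  1 238 199] 1.3096035 [ 0.5931 -0.0144  0.1218]
scene 345 230 [196 199 204] [109  10 204] 1.2895544 [0.5804 0.0634 0.1082]
```

View pics/top_c.png

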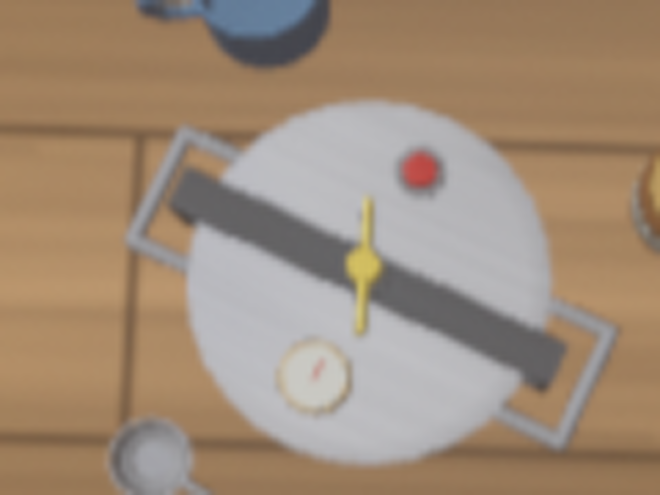

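The crop shows the hub at (363,265), wing tips at (368,198) and (360,332), the cap at (420,170) and the gauge at (315,376). The strap runs from upper left to lower right.

```bash
cat >> h.py <<'E'
def ray(n,u,v,z):
    c=robot.get_calibration(n);K=c['mtx'];r=c['R'].T@np.array([(u-K[0,2])/K[0,0],(v-K[1,2])/K[1,1],1]);o=-c['R'].T@c['t'];return (o+r*(z-o[2])/r[2])[:2].round(4)
E
python3 - <<'E'
from h import *
p=lambda x,y,z:ray('top',x/5.5+230-.4,y/5.5+160-.4,z)
hub=p(363,265,.188);w1=p(368,198,.186);w2=p(360,332,.186);cap=p(420,170,.124);g=p(315,376,.16)
s1=p(193,196,.138);s2=p(553,362,.138);lid=p(368,283,.11)
print('hub',hub,'w',w1,w2,'cap',cap,'gauge',g,'strap',s1,s2,(s1+s2)/2,'lid',lid)
a=lambda v:np.degrees(np.arctan2(v[1],v[0]));print('wing ang',a(w1-w2),np.linalg.norm(w1-w2),'strap',a(s1-s2)-90,np.linalg.norm(s1-s2),'cap-g',a(cap-g),np.linalg.norm(cap-g))
f=np.load('pics/scene.npz');im,d=f['im'],f['d'];P=cloud('scene',d);h=cv2.cvtColor(im,cv2.COLOR_RGB2HSV).astype(int)
m0=np.zeros((400,640),bool);m0[165:260,305:390]=1
for k,m,z in(('yel',(abs(h[...,0]-26)<5)&(h[...,1]>150),.174),('red',((h[...,0]<8)|(h[...,0]>172))&(h[...,1]>120),.124)):
    m&=m0;v,u=np.nonzero(m);Q=P[m];print(k,m.sum(),u.mean(),v.mean(),Q.mean(0).round(4),np.percentile(Q[:,2],[5,95]).round(4),ray('scene',u.mean(),v.mean(),z))
    q=Q[:,:2]-Q[:,:2].mean(0);w,V=np.linalg.eigh(q.T@q);print(a(V[:,1]))
# other objects' heights: points near pot above 0.05
f=np.load('pics/top.npz');P=cloud('top',f['d']);
for nm,(u,v) in dict(mug=(277,157),jar=(358,194),can=(169,173),bottle=(484,217)).items():print(nm,P[v,u].round(3))
s=robot.get_state();print(s['qpos'])
E
```

```text
hub [0.5274 0.0051] w [0.5636 0.0039] [0.492  0.0055] cap [ 0.5897 -0.0221] gauge [0.4696 0.03  ] strap [0.5688 0.1032] [ 0.4824 -0.0992] [0.5256 0.002 ] lid [0.5261 0.0055]
wing ang -1.2801395596049205 0.07161787486375172 strap -23.11654410741886 0.2200698071067451 cap-g -23.451448881929693 0.1309137884258186
yel 115 345.9478260869565 198.36521739130436 [0.536  0.0118 0.182 ] [0.1512 0.1868] [0.5314 0.0074]
-137.2287394788619
red 31 325.3225806451613 213.09677419354838 [ 0.5915 -0.0196  0.1197] [0.1099 0.1251] [ 0.5936 -0.0173]
-150.8026422984769
mug [0.725 0.085 0.003]
jar [ 0.588 -0.188  0.095]
can [0.635 0.411 0.107]
bottle [ 0.513 -0.532  0.222]
[ 1.26996050e+00  8.74088582e-02  1.75233826e-01  1.65976208e+00
 -1.32753983e-05  1.57081056e+00]
```

Pot axis is at about (0.528, 0.005) and its yaw is about -23.3°. The hub, strap, lid and cap–gauge line agree on this. The wings lie at world -1.3°, so the screw starts at 2.76 or 5.90. I'll move over with the fingers shut.

Request:
play_rows --rows "1 0.03 -0.036 0.002 0;1 0.03 -0.036 0.002 0;1 0.03 -0.036 0.002 0;1 0.03 -0.036 0.002 0;1 0.03 -0.036 0.002 0;1 0.03 -0.036 0.002 0;1 0.03 -0.036 0.002 0;1 0.03 -0.036 0.002 0;1 0.03 -0.036 0.002 0;1 0.03 -0.036 0.002 0;1 0.03 -0.036 0.002 0;1 0 0 0 0" --grip_force 20

```text
t: 1.3
tool_pos: [0.4953, 0.1255, 0.2524]
eef_rot: [-3.14, -0.0, 2.836]
force: [-0.9, 0.7, -0.3]
width: 0.0001
grasp_force: 0.0
```

```bash
python3 - <<'E'
from h import *
s=robot.get_state();print(s['t'],s['tool_pos'],s['eef_rot'],s['width'],s['qpos'],s['force'])
im,d=grab('wrist','w1');c=robot.get_calibration('wrist');print(c)
im,d=grab('top','t1')
a=im[160:250,230:350];cv2.imwrite('pics/t1c.png',cv2.resize(a,None,fx=5,fy=5)[:,:,::-1])
E
```

```text
1.3 [0.49531362 0.12546658 0.25237095] [-3.14027521e+00 -2.58846293e-04  2.83574161e+00] 0.00011784927360875084 [ 2.48637749e-01  3.11997600e-03  1.30223469e-01  1.69881353e+00
 -9.83767005e-04  5.54489073e-01] [-0.94185368  0.73156169 -0.31751861]
{'mtx': array([[309.70691629,   0.        , 319.85337284],
       [  0.        , 309.70691629, 196.75542673],
       [  0.        ,   0.        ,   1.        ]]), 'tool_from_camera': array([[ 4.51707271e-04, -9.45069098e-01, -3.26870303e-01,
         8.39205605e-02],
       [ 9.99999714e-01,  2.28507629e-04,  7.21239097e-04,
         4.57966339e-05],
       [-6.06928425e-04, -3.26870536e-01,  9.45068931e-01,
        -1.42162803e-01],
       [ 0.00000000e+00,  0.00000000e+00,  0.00000000e+00,
         1.00000000e+00]])}
```

View pics/w1.png

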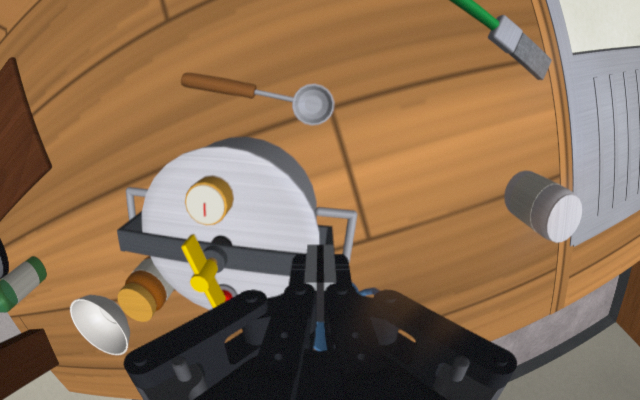

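The wrist view shows the hub top at about (204,283), the gauge at (209,202) and the tips at about (321,250).

```bash
cat >> h.py <<'E'
from scipy.spatial.transform import Rotation as Ro
def wray(u,v,z,pos,rot):
    c=robot.get_calibration('wrist');K=c['mtx'];T=c['tool_from_camera'];x,y=(u-K[0,2])/K[0,0],(v-K[1,2])/K[1,1];r=np.hypot(x,y)
    k=np.array([x/r*np.sin(r),y/r*np.sin(r),np.cos(r)]);R=Ro.from_euler('xyz',rot).as_matrix()
    o=R@T[:3,3]+pos;k=R@T[:3,:3]@k;return (o+k*(z-o[2])/k[2])[:2].round(4)
E
python3 - <<'E'
from h import *
s=robot.get_state();f=lambda u,v,z:wray(u,v,z,s['tool_pos'],s['eef_rot'])
print('hub',f(204,283,.189),f(204,283,.187),'gauge',f(207,201,.16),'wing tip',f(190,239,.184),'tips check',f(321,250,.24))
h=f(204,283,.188)
im=np.load('pics/w1.npz')['im'];cv2.imwrite('pics/w1c.png',cv2.resize(im[170:320,110:260],None,fx=4,fy=4,interpolation=cv2.INTER_CUBIC)[:,:,::-1])
E
```

```text
hub [0.5255 0.0157] [0.5266 0.0144] gauge [0.4658 0.0374] wing tip [0.4859 0.0204] tips check [0.495  0.1287]
```

View pics/w1c.png

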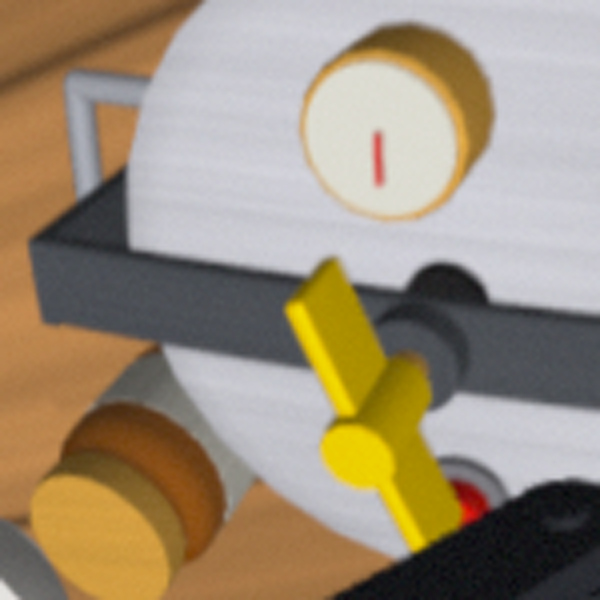

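The crop puts the hub top at (200,283.7), the wing tip at (188.7,240.7) and the gauge face at (205.5,204.5) in full-frame pixels.

```bash
python3 - <<'E'
from h import *
s=robot.get_state();f=lambda u,v,z:wray(u,v,z,s['tool_pos'],s['eef_rot'])
print('hub',f(199.8,283.5,.189),f(199.8,283.5,.187),'gauge',f(205.3,204.4,.16),'wing tip',f(188.6,240.5,.185),f(188.6,240.5,.183))
E
```

```text
hub [0.5251 0.0115] [0.5262 0.0102] gauge [0.4681 0.0346] wing tip [0.4864 0.0192] [0.4871 0.0179]
```

Request:
play_rows --rows "1 0.02 -0.03 0 0.07;1 0.02 -0.03 0 0.067;1 0.018 -0.03 -0.01 0;1 0 -0.005 -0.02 0;1 0 0 0 0;1 0 0 0 0"

```text
t: 2.0
tool_pos: [0.5502, 0.0355, 0.2235]
eef_rot: [3.141, -0.001, 3.129]
force: [0.0, 0.8, 0.4]
width: 0.0004
grasp_force: 0.0
```

```bash
python3 - <<'E'
from h import *
s=robot.get_state();print(s['t'],s['tool_pos'],s['eef_rot'],s['force'])
im,d=grab('wrist','w2')
E
```

```text
2.0 [0.55021504 0.03550636 0.22354322] [ 3.14138180e+00 -7.85031752e-04  3.12896834e+00] [0.01187631 0.76699943 0.37448293]
```

View pics/w2.png

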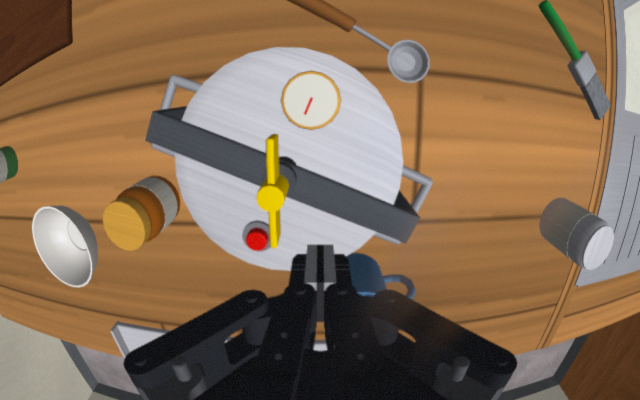

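From nearer, the hub is at (270,196), the wing tips at (273,137) and (274,246), the gauge at (311,100) and the cap at (257,239).

```bash
python3 - <<'E'
from h import *
s=robot.get_state();f=lambda u,v,z:wray(u,v,z,s['tool_pos'],s['eef_rot'])
print('hub',f(270,196,.188),'tips',f(273,137,.184),f(274,246,.184),'gauge',f(311,100,.16),'cap',f(257,239,.124))
E
```

```text
hub [0.5275 0.0054] tips [0.4917 0.0085] [0.5643 0.0048] gauge [0.4708 0.0309] cap [ 0.5895 -0.0205]
```

The estimates now agree: axis C=(0.527,0.006), cap (0.5895,-0.021). Next a small path calculator.

```bash
cat > path.py <<'E'
import sys,numpy as np
from h import robot
C=np.array([.527,.006]);L=np.array([.026,.017])
def P(f):
    a=np.radians(f);return C+[L[0]*np.cos(a)-L[1]*np.sin(a),L[0]*np.sin(a)+L[1]*np.cos(a)]
def rows(f0,f1,z=0,n=8.,cur=None):
    k=int(np.ceil(abs(f1-f0)/n));F=np.linspace(f0,f1,k+1);p=P(f0) if cur is None else cur;o=[]
    for a,b in zip(F,F[1:]):
        q=P(b);d=np.round(q-p,4);p=p+d;o.append(f'1 {d[0]:.4f} {d[1]:.4f} {z} {(b-a)/120:.4f}')
    for i in range(0,len(o),12):print(';'.join(o[i:i+12]))
if __name__=='__main__':
    s=robot.get_state();print(s['t'],s['tool_pos'].round(4) ,np.degrees(s['eef_rot'][2]).round(2),s['force'].round(2),'start shift',(P(float(sys.argv[1]))-s['tool_pos'][:2]).round(4))
    rows(float(sys.argv[1]),float(sys.argv[2]))
E
python3 path.py 8 -113
```

```text
2.05 [0.5505 0.0356 0.2242] 179.3 [-0.14  0.11 -0.2 ] start shift [-0.0001 -0.0092]
1 0.0025 -0.0033 0 -0.0630;1 0.0020 -0.0035 0 -0.0630;1 0.0016 -0.0038 0 -0.0630;1 0.0010 -0.0040 0 -0.0630;1 0.0005 -0.0040 0 -0.0630;1 0.0000 -0.0041 0 -0.0630;1 -0.0006 -0.0041 0 -0.0630;1 -0.0011 -0.0039 0 -0.0630;1 -0.0016 -0.0038 0 -0.0630;1 -0.0021 -0.0035 0 -0.0630;1 -0.0025 -0.0032 0 -0.0630;1 -0.0029 -0.0029 0 -0.0630
1 -0.0033 -0.0024 0 -0.0630;1 -0.0036 -0.0020 0 -0.0630;1 -0.0038 -0.0015 0 -0.0630;1 -0.0040 -0.0010 0 -0.0630
```

Request:
play_rows --rows "1 0 0 -0.03 0.07;1 0 0 -0.024 0;1 0 -0.009 0 0;1 0 0 0 0;1 0 0 0 0"

```text
t: 2.55
tool_pos: [0.5515, 0.0254, 0.1715]
eef_rot: [-3.141, 0.003, -3.009]
force: [-0.1, -0.1, -0.1]
width: 0.0
grasp_force: 0.0
```

Request:
play_rows --rows "1 0.0025 -0.0033 0 -0.063;1 0.002 -0.0035 0 -0.063;1 0.0016 -0.0038 0 -0.063;1 0.001 -0.004 0 -0.063;1 0 0 0 0;1 0 0 0 0"

```text
t: 3.15
tool_pos: [0.5585, 0.0108, 0.1704]
eef_rot: [3.141, 0.001, 2.75]
force: [0.6, -0.6, 0.2]
width: -0.0002
grasp_force: 0.3
```

```bash
python3 path.py -22.2 -113; python3 -c "
from h import *
grab('wrist','w3')"
```

```text
3.15 [0.5585 0.0108 0.1704] 157.57 [ 0.62 -0.57  0.21] start shift [-0.001   0.0011]
1 0.0005 -0.0041 0 -0.0631;1 -0.0000 -0.0041 0 -0.0631;1 -0.0006 -0.0040 0 -0.0631;1 -0.0011 -0.0040 0 -0.0631;1 -0.0016 -0.0037 0 -0.0631;1 -0.0021 -0.0036 0 -0.0631;1 -0.0025 -0.0032 0 -0.0631;1 -0.0029 -0.0029 0 -0.0631;1 -0.0033 -0.0024 0 -0.0631;1 -0.0036 -0.0020 0 -0.0631;1 -0.0038 -0.0015 0 -0.0631;1 -0.0040 -0.0010 0 -0.0631
```

View pics/w3.png

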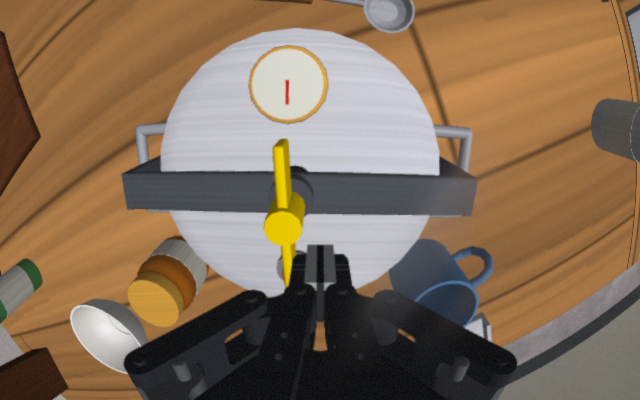

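The wing is now nearly perpendicular to the strap: tips at (281,142) and (287,285), hub at (284,220). The finger is pushing it with about 1 N, so I'll continue the stroke.

Request:
play_rows --rows "1 0.0005 -0.0041 0 -0.0631;1 0 -0.0041 0 -0.0631;1 -0.0006 -0.004 0 -0.0631;1 -0.0011 -0.004 0 -0.0631;1 -0.0016 -0.0037 0 -0.0631;1 -0.0021 -0.0036 0 -0.0631;1 -0.0025 -0.0032 0 -0.0631;1 -0.0029 -0.0029 0 -0.0631;1 -0.0033 -0.0024 0 -0.0631;1 -0.0036 -0.002 0 -0.0631;1 -0.0038 -0.0015 0 -0.0631;1 -0.004 -0.001 0 -0.0631"

```text
t: 4.4
tool_pos: [0.5333, -0.0257, 0.1696]
eef_rot: [3.141, -0.0, 1.158]
force: [2.0, 0.8, -1.2]
width: -0.0001
grasp_force: 0.9
```

```bash
python3 path.py -113 -113; python3 -c "
from h import *
grab('wrist','w4')
im,d=grab('top','t4');h=cv2.cvtColor(im,cv2.COLOR_RGB2HSV)
cv2.imwrite('pics/wt4.png',np.hstack([np.load('pics/w4.npz')['im'][:,150:450],cv2.resize(im[160:250,250:340],(400,400))])[:,:,::-1])"
```

```text
4.4 [ 0.5333 -0.0257  0.1696] 66.36 [ 1.96  0.79 -1.19] start shift [-0.0008  0.0011]
```

View pics/wt4.png

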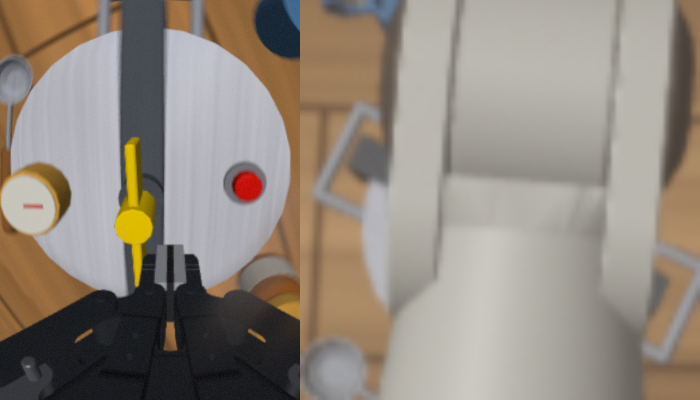

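The wing has followed and now lies along the strap. I'll back off, lift and return with the turn.

Request:
play_rows --rows "1 0.0045 -0.002 0 0;1 0 0 0.03 0;1 0 0 0.01 0.069;1 -0.002 0.005 0 0.069;1 -0.002 0.006 0 0.069;1 -0.002 0.006 0 0.069;1 -0.002 0.006 0 0.069;1 -0.002 0.006 0 0.069;1 -0.002 0.006 0 0.069;1 -0.002 0.006 0 0.069;1 -0.002 0.006 0 0.069;1 -0.002 0.006 0 0.069"

```text
t: 5.7
tool_pos: [0.5198, 0.0254, 0.2093]
eef_rot: [-3.141, -0.0, 2.616]
force: [0.4, -0.2, -0.9]
width: -0.0001
grasp_force: 0.0
```

Request:
play_rows --rows "1 -0.002 0.006 0 0.069;1 -0.002 0.004 0 0.069;1 -0.002 0 0 0.069;1 0 0 0 0.069;1 0 0 0 0.069;1 0 0 0 0.069;1 0 0 0 0.069;1 0 0 0 0.069;1 0 0 0 0.069;1 0 0 0 0.069;1 0 0 0 0.069;1 0 0 0 0.069"

```text
t: 6.9
tool_pos: [0.5139, 0.0352, 0.2093]
eef_rot: [-3.142, -0.0, -1.933]
force: [0.2, -0.4, -0.2]
width: -0.0
grasp_force: 0.0
```

```bash
python3 path.py 79 -17;python3 -c "
from h import *
print(np.degrees(robot.get_state()['qpos'][5]))"
```

```text
6.9 [0.5139 0.0352 0.2093] -110.72 [ 0.19 -0.42 -0.18] start shift [ 0.0013 -0.0004]
1 0.0041 0.0014 0 -0.0667;1 0.0043 0.0007 0 -0.0667;1 0.0043 0.0002 0 -0.0667;1 0.0043 -0.0005 0 -0.0667;1 0.0042 -0.0010 0 -0.0667;1 0.0041 -0.0016 0 -0.0667;1 0.0037 -0.0022 0 -0.0667;1 0.0034 -0.0026 0 -0.0667;1 0.0031 -0.0031 0 -0.0667;1 0.0025 -0.0035 0 -0.0667;1 0.0021 -0.0038 0 -0.0667;1 0.0015 -0.0041 0 -0.0667
-65.35323710251325
```

Request:
play_rows --rows "1 0 0 -0.019 0.07;1 0 0 -0.02 0.01;1 0 0 0 0"

```text
t: 7.2
tool_pos: [0.5128, 0.0351, 0.1679]
eef_rot: [3.138, -0.001, -1.772]
force: [0.0, -0.6, -0.5]
width: -0.0001
grasp_force: 0.0
```

Request:
play_rows --rows "1 0.0041 0.0014 0 -0.0667;1 0.0043 0.0007 0 -0.0667;1 0.0043 0.0002 0 -0.0667;1 0.0043 -0.0005 0 -0.0667;1 0.0042 -0.001 0 -0.0667;1 0.0041 -0.0016 0 -0.0667;1 0.0037 -0.0022 0 -0.0667;1 0.0034 -0.0026 0 -0.0667;1 0.0031 -0.0031 0 -0.0667;1 0.0025 -0.0035 0 -0.0667;1 0.0021 -0.0038 0 -0.0667;1 0.0015 -0.0041 0 -0.0667"

```text
t: 8.4
tool_pos: [0.5561, 0.0153, 0.1715]
eef_rot: [3.14, 0.001, 2.827]
force: [1.5, 1.9, -0.7]
width: -0.0
grasp_force: 0.9
```

```bash
python3 path.py -17 -105;python3 -c "
from h import *
grab('wrist','w5')
im,d=grab('scene','s5')
cv2.imwrite('pics/ws5.png',np.hstack([np.load('pics/w5.npz')['im'][:,150:450],cv2.resize(im[165:260,300:395],(400,400))])[:,:,::-1])"
```

```text
8.4 [0.5561 0.0153 0.1715] 162.0 [ 1.48  1.9  -0.74] start shift [ 0.0008 -0.0007]
1 0.0009 -0.0042 0 -0.0667;1 0.0003 -0.0044 0 -0.0667;1 -0.0003 -0.0043 0 -0.0667;1 -0.0008 -0.0042 0 -0.0667;1 -0.0015 -0.0041 0 -0.0667;1 -0.0020 -0.0038 0 -0.0667;1 -0.0026 -0.0035 0 -0.0667;1 -0.0030 -0.0032 0 -0.0667;1 -0.0034 -0.0027 0 -0.0667;1 -0.0037 -0.0021 0 -0.0667;1 -0.0040 -0.0017 0 -0.0667
```

View pics/ws5.png

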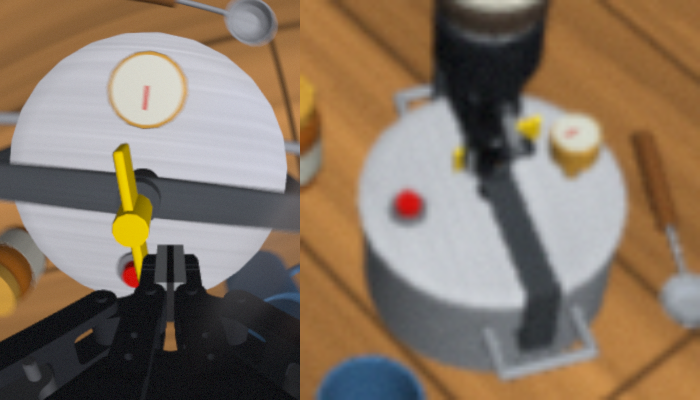

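Request:
play_rows --rows "1 0.0009 -0.0042 0 -0.0667;1 0.0003 -0.0044 0 -0.0667;1 -0.0003 -0.0043 0 -0.0667;1 -0.0008 -0.0042 0 -0.0667;1 -0.0015 -0.0041 0 -0.0667;1 -0.002 -0.0038 0 -0.0667;1 -0.0026 -0.0035 0 -0.0667;1 -0.003 -0.0032 0 -0.0667;1 -0.0034 -0.0027 0 -0.0667;1 -0.0037 -0.0021 0 -0.0667;1 0 0 0 0"

```text
t: 9.6
tool_pos: [0.5393, -0.0214, 0.1711]
eef_rot: [3.14, -0.0, 1.437]
force: [1.0, 0.2, 0.7]
width: -0.0003
grasp_force: 0.5
```

```bash
sed -i 's/rows(float(sys.argv\[1\]),float(sys.argv\[2\]))/rows(float(sys.argv[1]),float(sys.argv[2]),n=float(sys.argv[3]))/' path.py; python3 path.py -97 -119 2
```

```text
9.6 [ 0.5393 -0.0214  0.1711] 82.31 [0.98 0.17 0.75] start shift [ 0.0014 -0.0005]
1 -0.0010 -0.0005 0 -0.0167;1 -0.0010 -0.0004 0 -0.0167;1 -0.0010 -0.0004 0 -0.0167;1 -0.0010 -0.0003 0 -0.0167;1 -0.0010 -0.0004 0 -0.0167;1 -0.0011 -0.0002 0 -0.0167;1 -0.0011 -0.0003 0 -0.0167;1 -0.0010 -0.0002 0 -0.0167;1 -0.0011 -0.0002 0 -0.0167;1 -0.0011 -0.0001 0 -0.0167;1 -0.0010 -0.0001 0 -0.0167
```

Request:
play_rows --rows "1 -0.001 -0.0005 0 -0.0167;1 -0.001 -0.0004 0 -0.0167;1 -0.001 -0.0004 0 -0.0167;1 -0.001 -0.0003 0 -0.0167;1 -0.001 -0.0004 0 -0.0167;1 -0.0011 -0.0002 0 -0.0167;1 0 0 0 0"

```text
t: 10.3
tool_pos: [0.5334, -0.0234, 0.1709]
eef_rot: [3.141, -0.0, 1.231]
force: [2.0, 0.8, 0.1]
width: 0.0004
grasp_force: 1.1
```

Request:
play_rows --rows "1 -0.0011 -0.0003 0 -0.0167;1 -0.001 -0.0002 0 -0.0167;1 -0.0011 -0.0002 0 -0.0167;1 0 0 0 0"

```text
t: 10.7
tool_pos: [0.5313, -0.0243, 0.171]
eef_rot: [3.138, -0.001, 1.125]
force: [8.1, 0.1, -1.1]
width: 0.0001
grasp_force: 3.3
```

Request:
play_rows --rows "1 -0.0011 -0.0001 0 -0.0167;1 -0.001 -0.0001 0 -0.0167;1 0 0 0 0"

```text
t: 11.0
tool_pos: [0.5304, -0.0248, 0.1712]
eef_rot: [3.136, -0.002, 1.054]
force: [14.1, -2.1, -2.6]
width: -0.0001
grasp_force: 5.9
```

The force climbs at a wing angle of about -113°, which is the stop. I'll back off, lift and check.

Request:
play_rows --rows "1 0.003 -0.001 0 0;1 0.006 -0.002 0 0;1 0 0 0.03 0;1 0 0 0.02 0;1 0.03 0 0 0.05;1 0.03 0 0.02 0;1 0 0 0 0;1 0 0 0 0"

```text
t: 11.8
tool_pos: [0.5969, -0.0275, 0.2395]
eef_rot: [-3.14, 0.001, 1.157]
force: [-0.3, -0.2, -0.1]
width: 0.0002
grasp_force: 0.0
```

```bash
python3 -c "
from h import *
s=robot.get_state();print(s['t'],s['tool_pos'],s['eef_rot'],s['force'])
grab('wrist','w6');im,d=grab('top','t6')
cv2.imwrite('pics/wt6.png',np.hstack([np.load('pics/w6.npz')['im'][:,80:480],cv2.resize(im[160:250,250:340],(400,400))])[:,:,::-1])"
```

```text
11.8 [ 0.59685958 -0.02754952  0.23952767] [-3.14007703e+00  7.40608636e-04  1.15657879e+00] [-0.28750463 -0.16739727 -0.12569644]
```

View pics/wt6.png

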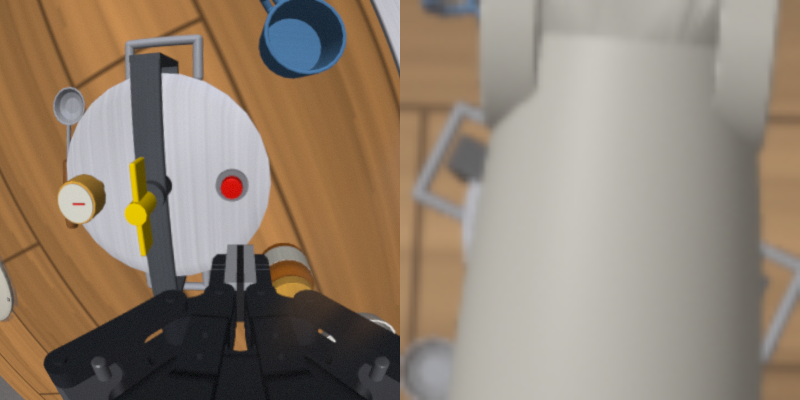

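The wrist view shows the wings at full-frame (218,160) to (226,252), roughly along the strap. The cap is at (311,187) and the gauge is intact.

```bash
python3 - <<'E'
from h import *
s=robot.get_state();f=lambda u,v,z:wray(u,v,z,s['tool_pos'],s['eef_rot'])
a=lambda v:np.degrees(np.arctan2(v[1],v[0]))
im=np.load('pics/w6.npz')['im'];h=cv2.cvtColor(im,cv2.COLOR_RGB2HSV).astype(int)
m=((h[...,0]<6)|(h[...,0]>174))&(h[...,1]>180);m[:,:290]=0;m[:,330:]=0;m[:150]=0;m[220:]=0
v,u=np.nonzero(m);print('cap',u.mean(),v.mean(),f(u.mean(),v.mean(),.123))
w1,w2=f(218,159,.18),f(225,252,.18);print('wing',w1,w2,a(w1-w2),np.linalg.norm(w1-w2),'hub',f(216,212,.184))
g=f(158,202,.16);print('gauge',g,a(f(u.mean(),v.mean(),.124)-g))
# strap left top edge line
l1,l2=f(212,58,.138),f(228,270,.138);print('strap left',a(l1-l2))
# pixel edges of strap and yellow across rows
for r in(70,90,110,130,262,272):
    g=im[r,190:270].max(-1);k=np.nonzero(g<95)[0];print(r,k.min()+190,k.max()+190)
for r in range(160,256,8):
    y=(abs(h[r,:,0]-25)<6)&(h[r,:,1]>200)&(np.arange(640)<300)&(np.arange(640)>190);k=np.nonzero(y)[0];print(r,k.min() if len(k) else 0,k.max() if len(k) else 0,im[r,k.min()] if len(k) else '')
E
```

```text
cap 311.2425068119891 187.07356948228883 [ 0.5909 -0.0209]
wing [0.549  0.0393] [ 0.5172 -0.0259] 64.0001169730543 0.07254157428674955 hub [0.53   0.0064]
gauge [0.4728 0.0301] -23.257067508564393
strap left 65.63291232043144
70 211 257
90 211 240
110 213 241
130 214 242
262 229 253
272 230 254
160 216 223 [171 141   0]
168 210 223 [226 192   0]
176 211 224 [228 195   0]
184 212 225 [227 195   0]
192 213 229 [229 196   0]
200 213 235 [213 181  40]
208 207 233 [232 202   0]
216 206 228 [228 195   0]
224 214 229 [227 197  33]
232 218 230 [226 195   1]
240 219 231 [226 194   0]
248 221 228 [228 196   0]
```

The wings match the strap direction within error, the stop force was felt and the pot is unmoved. Next, turn so the fingers' broad side clears the wings, and go over the cap.

Request:
play_rows --rows "1 -0.007 0.0065 0 0.0685;1 0 0 0 0.0685;1 0 0 0 0.0685;1 0 0 0 0.0685;1 0 0 0 0.0685;1 0 0 0 0.0685;1 0 0 0 0.0685;1 0 0 0 0.0685;1 0 0 0 0.0685;1 0 0 0 0.0685;1 0 0 0 0.0685;1 0 0 0 0"

```text
t: 13.1
tool_pos: [0.5887, -0.021, 0.2403]
eef_rot: [-3.141, -0.0, 2.735]
force: [0.6, 0.4, 0.5]
width: -0.0001
grasp_force: 0.0
```

Request:
play_rows --rows "1 0 0 -0.03 0;1 0 0 -0.03 0;1 0 0 -0.03 0;1 0 0 -0.015 0;1 0 0 0 0;1 0 0 0 0"

```text
t: 13.7
tool_pos: [0.5897, -0.021, 0.1365]
eef_rot: [3.141, 0.001, 2.731]
force: [-0.2, -0.3, 0.6]
width: 0.0005
grasp_force: 0.0
```

Request:
play_rows --rows "1 0 0 -0.005 0;1 0 0 -0.004 0;1 0 0 -0.003 0;1 0 0 -0.002 0;1 0 0 -0.001 0;1 0 0 0 0"

```text
t: 14.3
tool_pos: [0.5898, -0.021, 0.1204]
eef_rot: [3.141, 0.0, 2.732]
force: [1.2, -1.0, 2.0]
width: 0.0003
grasp_force: 0.8
```

Request:
play_rows --rows "1 0 0 -0.001 0;1 0 0 -0.001 0;1 0 0 -0.001 0;1 0 0 0 0"

```text
t: 14.7
tool_pos: [0.5898, -0.021, 0.1172]
eef_rot: [3.142, 0.0, 2.732]
force: [0.9, -0.8, 1.4]
width: -0.0001
grasp_force: 1.0
```

Request:
play_rows --rows "1 0 0 -0.001 0;1 0 0 -0.0005 0;1 0 0 0 0;1 0 0 0 0"

```text
t: 15.1
tool_pos: [0.5898, -0.021, 0.1161]
eef_rot: [3.141, 0.0, 2.732]
force: [1.6, -0.1, 5.3]
width: 0.0001
grasp_force: 2.6
```

Request:
play_rows --rows "1 0 0 -0.001 0;1 0 0 0 0;1 0 0 0 0"

```text
t: 15.4
tool_pos: [0.5898, -0.021, 0.116]
eef_rot: [3.141, 0.001, 2.732]
force: [-2.0, 0.3, 10.9]
width: -0.0002
grasp_force: 5.6
```

The cap has bottomed out at 116 mm. I'll lift straight up and check everything.

Request:
play_rows --rows "1 0 0 0.003 0;1 0 0 0.02 0;1 0 0 0.04 0;1 0 0 0.05 0;1 -0.01 0.04 0.03 0;1 -0.01 0.05 0.02 0;1 -0.02 0.045 0 0;1 -0.02 0.045 0 0;1 -0.02 0.045 0 0;1 -0.02 0.045 0 0;1 -0.02 0.045 0 0;1 0 0 0 0"

```text
t: 16.6
tool_pos: [0.4679, 0.2931, 0.2745]
eef_rot: [-3.141, -0.002, 2.738]
force: [0.5, -0.0, -0.3]
width: 0.0002
grasp_force: 0.0
```

```bash
python3 - <<'E'
from h import *
s=robot.get_state();print(s['t'],s['tool_pos'],s['force'])
a=lambda v:np.degrees(np.arctan2(v[1],v[0]))
for n in('top','scene'):
    im,d=grab(n,n+'9');P=cloud(n,d);h=cv2.cvtColor(im,cv2.COLOR_RGB2HSV).astype(int)
    P0=cloud(n,np.load(f'pics/{n}.npz')['d'])
    m0=np.zeros((400,640),bool)
    if n=='top':m0[160:250,230:345]=1
    else:m0[165:260,305:390]=1
    m=m0&((h[...,0]<8)|(h[...,0]>172))&(h[...,1]>100);print(n,'cap z',np.percentile(P[m][:,2],[50,90,100]).round(4),P[m].mean(0).round(4))
    m=m0&(abs(h[...,0]-26)<5)&(h[...,1]>90)&(P[...,2]>.165);v,u=np.nonzero(m)
    Q=np.array([ray(n,x,y,.18) for x,y in zip(u,v)]);q=Q-Q.mean(0);w,V=np.linalg.eigh(q.T@q);print('wing',len(u),Q.mean(0).round(4),a(V[:,1]),'zmax',P[m][:,2].max())
    b=im[m0.any(1)][:,m0.any(0)].astype(np.uint8);o=np.load(f'pics/{n}.npz')['im'][m0.any(1)][:,m0.any(0)]
    print('shift px',cv2.phaseCorrelate(cv2.cvtColor(o,cv2.COLOR_RGB2GRAY).astype(np.float64),cv2.cvtColor(b,cv2.COLOR_RGB2GRAY).astype(np.float64)))
E
```

```text
16.6 [0.46794167 0.29313039 0.2744799 ] [ 0.48945493 -0.02368025 -0.31833375]
top cap z [0.1147 0.1184 0.121 ] [ 0.5905 -0.0221  0.1154]
wing 63 [0.528  0.0053] 66.13334923557292 zmax 0.1878981067296637
shift px ((-0.040094820141469256, -0.052685326836645174), 0.9312554606255925)
scene cap z [0.1133 0.1161 1.1802] [0.6092 0.0013 0.1524]
wing 71 [0.5342 0.0109] 64.74457783315991 zmax 0.1877561297203401
shift px ((-0.0073905624543897375, -0.033993788682799675), 0.9491222869474497)
```

```bash
python3 - <<'E'
from h import *
# height bias per camera from gauge (0.160), lid (0.110); wing tops before/after
C=np.array([.5275,.0055]);ang=np.radians(-23.3);G=C+.064*np.array([-np.cos(ang),-np.sin(ang)])
for n in('top','scene'):
  D=[]
  for f in[n,n+'9']:
    z=np.load(f'pics/{f}.npz');im,d=z['im'],z['d'];P=cloud(n,d);h=cv2.cvtColor(im,cv2.COLOR_RGB2HSV).astype(int)
    c=C+([0.004,.005] if n=='scene' else [0,0]);r=np.linalg.norm(P[...,:2]-c,axis=-1)
    g=(np.linalg.norm(P[...,:2]-(c+G-C),axis=-1)<.013)&(P[...,2]>.14)
    lid=(r<.095)&(abs(P[...,2]-.11)<.012)&(im.min(-1)>150)
    y=(abs(h[...,0]-26)<5)&(h[...,1]>90)&(P[...,2]>.15)&(r<.042); hub=y&(r<.007)
    print(f,'gauge',np.median(P[g][:,2]).round(4),g.sum(),'lid',np.median(P[lid][:,2]).round(4),'wing',np.percentile(P[y][:,2],[50,75,90]).round(4),'hub',np.median(P[hub][:,2]).round(4),hub.sum())
E
```

```text
top gauge 0.1611 58 lid 0.1096 wing [0.1847 0.1869 0.1886] hub 0.1868 17
top9 gauge 0.1611 58 lid 0.1096 wing [0.1799 0.1832 0.1856] hub 0.184 18
scene gauge 0.1589 43 lid 0.1081 wing [0.177  0.1823 0.1849] hub 0.1754 31
scene9 gauge 0.1589 42 lid 0.1081 wing [0.1761 0.1791 0.1823] hub 0.1771 24
```

The hub top dropped from 187 to 184 mm, which is the tight height. The cap is at 116 mm and the pot has not moved, so I'm handing in.

```bash
python3 -c "
from bench import robot
print(robot.hand_in())"
```

```text
the job is handed in; nothing more can be done
None
```

The wing screw is turned to its stop, with the wings along the strap and the hub at its tight height. The red vent cap was then pressed fully down, the pot and gauge have not moved, and the job is handed in.

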